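Swing a brush-back blank about the post into its drilling jig

ROBOT

A 6-joint arm with a two-finger parallel gripper is mounted at the origin on the work surface. World frame = base frame: x ahead of the robot, y to its left, z up, the work surface at z = 0. Lengths are in mm, angles in rad, forces in N, time in s.
With the tool pointing down it reaches from about 375 to 925 mm from the base axis. Payload 5.7 kg.
Tool frame: the origin (TCP) lies at the very end of the fingers, on their centre line; the grasp point (between the pads) lies 19 mm behind it (bot.hold_point_z is the distance from the TCP to the grasp point, in mm); z points along the fingers, y is the direction in which the jaws open and shut (so a half turn about z gives the same grasp; the last joint's range is limited). The gripper opens to 85 mm and grips with 20 to 120 N. Pads are 22 mm wide; open, the fingers measure 114 mm over their backs; the gripper's body (76 mm by 85 mm) begins 54 mm behind the grasp point. The pads swing forward as they close: fully open they stand 13 mm farther back than shut.
Start: joints at [-1.228, 0.359, 1.51, -0, 1.272, -0.115], TCP at [265.166, -538.192, 231.267] pointing down, gripper open.
Joint ranges: [-2.97, 2.97], [-1.01, 2.36], [0.21, 2.38], [-0.96, 4.11], [0.2, 2.71], [-2.98, 2.98]. Speed limits (rad/s): [2.39, 2.39, 3.14, 3.14, 3.14, 3.14].

INTERFACE

Orientations are given as a unit quaternion [w, x, y, z].
In Python, from station import bot, grab_frame, get_calibration, order, models gives the robot as it stands.
- The arm moves only by the tool arm_command, never from a script. Its argument "commands" is a list of rows, each a list of 7 numbers: the shift along the world's x, y, z in mm, then the turn, a rotation vector about the world's x, y, z in rad, then the gripper command: -1 is shut, 1 is fully open, values between are in proportion. In form: [[tx, ty, tz, ax, ay, az, jaw], ...]. A call has exactly 5 rows; each row is the pose to reach, as a shift and turn from the pose measured when the call began; what a row does not reach only later rows make up. A row lasts 1/10 s, in which the tool goes at most 50 mm and 8.59 degrees, less where a joint would pass 70% of its speed; a pose out of reach is approached as far as the arm can. A call with a gripper value outside its range is refused whole. The fingers move at their own pace and stop on an object; the grip force is fixed at half the most. Time passes only in rows, so rows that repeat a pose let the fingers close, or fill a call up. It gives the time, the measured TCP pose, the force and the opening at its end, in the units of the state.
- bot.sense(): the state, without advancing time (a new reading comes with each control period).
- grab_frame(name): name is "scene" or "top" or "wrist"; returns the picture (480x640x3 uint8, blue, green, red); there is no depth.
- get_calibration(name): a dict with "mtx" (3x3 intrinsics, pixels), "D" ([k1, k2, p1, p2, k3] as OpenCV has them; the pictures are not rectified), "rvec" (rotation vector, rad) and "tvec" (3), from world to camera coordinates, as OpenCV has them; the wrist camera has in their place "hand_eye" (4x4, takes a point from camera to tool coordinates, whose origin is the TCP and whose axes are the flange's). Camera axes: x right, y down, z forward; pixel columns grow to the right and rows downward; lengths in mm; the calibration is good to about 2 mm. A picture is of the moment at which its call begins: read the wrist's pose just before it. get_calibration takes no time and is no camera call.
- order.sign_off(): hands the job in, once; it reports no verdict.
Trained networks look in the newest picture that a camera, given by its name, has taken for a name from the list of things; names that differ only in an ending like _2 or _b are one class to them, and where a whole thing is asked for, a point or a joint stands for the part that bears it (a point fixed in the world has none). Each returns a list of dicts, best first, with "confidence" (0 to 1); they miss things now and then, are a little off and sometimes report something else, mostly with a low value. They report only what shows in the picture. A call takes as long as a camera call.
- models.boxes_of(camera, label): "location" ([x, y, z] in mm, in world coordinates, good to about 4 mm: the middle of the surface that is visible of it).
- models.outline_of(camera, label): "mask" (480x640 bool, what is visible of it).
- models.landmark_of(camera, label): "location" ([x, y, z] in mm, in world coordinates, good to about 4 mm: a listed point, or the origin of a listed thing).
The state is a dict: "time_s": time; "joints": joint angles; "qvel": joint speeds; "joint_efforts": joint torques, N m; "position": TCP position; "orientation": TCP orientation; "ft_force": force on the tool from outside, world axes, zero at the start; "moment": the same for the moment, N m; "opening": opening from 0.0 (shut) to 1.0 (fully open).
Only numpy, scipy, OpenCV 4.12 (cv2) and the standard library are available. Lean on these libraries where they do the work, as an engineer would, in place of code of your own. Each camera call takes 0.05 s, during which the arm holds its last target. There are 200 camera calls.

TASK

Keep the long beech blank flat on the jig's bed and swing it about the round steel post, its head end bearing on the post as it turns, until its long side lies flush along the fence, and press it there with about 10 N for a good half second. Then push it endways along the fence until its head end is fully home against the end stop, press that likewise with about 10 N, and leave it there, flush on both faces. Press firmly but gently, never more than about 25 N, and leave everything else on the bench alone.

Things in the scene. Friction and masses are not known exactly. Their poses are not given: they have to be found in the camera images.
- jig: Dark steel bed plate, 190 x 370 x 12 mm, fixed to the bench, carrying fence, post and end stop. Origin on the bench under the fence's origin. x points across the bed to the fence (roughly away from the robot), y along the fence to the end stop (robot's left), z up; fence, post and stop share these axes. Bed level is 12 mm above the bench.
- fence: Rigid low steel bar along the bed's far edge, 280 x 15 mm, only 12 mm high above the bed. Origin on its working face (towards the robot) at bed level; that face is the plane x = 0 of this frame, from y = -155 to y = +125 mm.
- post: Rigid upright round steel post, 16 mm across, 35 mm high above the bed. Origin on its axis at bed level, 56 mm on the robot's side of the fence face (48 mm clear between them) and 35 mm before the stop's face. The blank starts with its robot-side edge up to 4 mm clear of the post, its head end some 8 to 13 mm past the post's axis.
- stop: Rigid steel end stop at the left end of the fence, 70 mm across (x), 18 mm thick, 22 mm high above the bed. Origin on its working face at bed level, 130 mm along +y from the fence's origin; the face looks along -y and the blank's head end must sit against it.
- blank: Loose straight beech bar 260 x 44 x 30 mm high, 0.2 to 0.37 kg, bore marks on top, flat on the bed, tail skewed 0.34 to 0.46 rad to the robot. Origin: bottom corner of the head end, post side. x across it (0 to 44 mm, to the fence side), length along -y (0 to -260), z up. Sliding friction 0.6 to 2 N, more if pressed down. Pushed within 45 mm of its tail end it turns about the post; nearer its middle the head slips off the post.
- head (a point): Bottom corner of the blank's head end on the fence side (44, 0, 0 mm in the blank's frame).
- tail (a point): Bottom corner of the blank's tail end on the fence side (44, -260, 0 mm in the blank's frame).
- offcut: Short plain beech offcut, 50 x 150 x 28 mm, lying flat. A bystander, not to be disturbed. Origin on its underside.
- block: Plain wooden block 100 x 100 x 90 mm. A bystander, not to be disturbed. Origin on its underside.
- flask: Metal drinking bottle, 68 mm across, 240 mm tall. A bystander, not to be disturbed. Origin on its underside.
- mug: White mug, 80 mm across, 90 mm tall. A bystander, not to be disturbed. Origin on its underside.
- driver: Screwdriver with wooden handle, lying. A bystander, not to be disturbed. Origin on its underside.
- hammer: Hammer lying. A bystander, not to be disturbed. Origin on its underside.
- spool: Empty wooden wire spool, 64 mm across, 50 mm tall. A bystander, not to be disturbed. Origin on its underside.

How it is judged:
By the outcome, as a careful person would: the job done as asked, in the order asked, and still so for the second after the job is handed in, with the robot touching nothing.
It also fails if it takes over 69 s, if anything falls off the work surface, if the arm or the gripper's body presses on something with over 40 N, if the wrist force passes 120 N, or if a joint passes its speed limit or range.

## Working session

There is one attempt and no reset: what is moved stays moved. The work goes in short steps, Python scripts to look and compute and a tool call to move; the robot and the scene stay as the last step left them, time stands still between calls to the robot, and variables do not carry over. Pictures are saved under pics/ and viewed, about 8 in all and at most 12, crops included, and the job is handed in when it is done.

Besides the shell and the picture viewer there is one more tool, called after "Call:" by a JSON object that holds its "fn" and its "kwargs". arm_command: Moves the arm, as the interface text tells. Its arguments: {"type":"object","properties":{"commands":{"type":"array","items":{"type":"array","items":{"type":"number"}}}},"required":["commands"]}

```bash
mkdir -p pics; python3 - <<'E'
from station import bot, grab_frame, get_calibration, order, models
import cv2,numpy as np
s=bot.sense();print({k:np.round(v,3) for k,v in s.items()})
for c in("top","scene"):
    cv2.imwrite(f"pics/{c}0.png",grab_frame(c))
    for l in("jig","fence","post","stop","blank","head","tail"):
        r=models.landmark_of(c,l);print(c,l,[(np.round(d["location"],1),round(d["confidence"],2)) for d in r[:2]])
for l in("offcut","block","flask","mug","driver","hammer","spool"):
    r=models.boxes_of("top",l);print(l,[(np.round(d["location"],1),round(d["confidence"],2)) for d in r[:2]])
E
```

```text
{'time_s': np.float64(0.0), 'joints': array([-1.228,  0.359,  1.511,  0.   ,  1.272, -0.115]), 'qvel': array([ 0.   , -0.001, -0.001,  0.001, -0.002, -0.001]), 'joint_efforts': array([ 1.0000e-03, -5.2761e+01, -2.7862e+01, -0.0000e+00,  1.3000e-02,
       -0.0000e+00]), 'position': array([ 264.962, -537.56 ,  230.45 ]), 'orientation': array([-0.001,  0.974,  0.227, -0.   ]), 'ft_force': array([0.315, 0.03 , 0.046]), 'moment': array([ 0.013, -0.042, -0.014]), 'opening': np.float64(0.999)}
top jig [(array([630.4, -35.8,  -3.4]), 0.83)]
top fence [(array([631.8, -41.3,  15.1]), 0.68)]
top post [(array([587. ,  60.7,  13.4]), 0.6), (array([579. ,  57.1,  12.4]), 0.55)]
top stop [(array([595.2,  93.5,   9.3]), 0.73), (array([575.5,  58.6,  10.9]), 0.43)]
top blank [(array([589. ,  66.6,  12.5]), 0.58)]
top head [(array([630. ,  44.1,  16. ]), 0.58), (array([628.6, -38.3,  -3.7]), 0.35)]
top tail [(array([ 530.2, -191.9,   11.8]), 0.74), (array([738.9, 279. ,   1.5]), 0.72)]
scene jig [(array([ 6.291e+02, -3.980e+01, -4.000e-01]), 0.56)]
scene fence [(array([628.5, -39.6,  11.1]), 0.9)]
scene post [(array([577.9,  56.8,   7.8]), 0.42)]
scene stop [(array([599.2,  89.8,  14.1]), 0.49)]
scene blank [(array([587.5,  62.2,  12. ]), 0.8)]
scene head [(array([626.4,  44.9,  10.3]), 0.96), (array([741.8, 275.9,  -1.7]), 0.57)]
scene tail [(array([ 526.4, -193.8,   13.9]), 0.8)]
offcut [(array([ 768.9, -154.7,   23. ]), 0.69)]
block [(array([544.5, 417. ,  88. ]), 0.65)]
flask [(array([728.8, 266.6, 155.2]), 0.61)]
mug [(array([ 409.9, -419.4,   43.9]), 0.82)]
driver [(array([784.1,  -1.7,  25.6]), 0.75), (array([725.2, 267.8, 156.5]), 0.28)]
hammer [(array([ 654.7, -382.2,   26.1]), 0.83)]
spool [(array([389.6, 340.4,  45.7]), 0.65)]
```

View pics/top0.png

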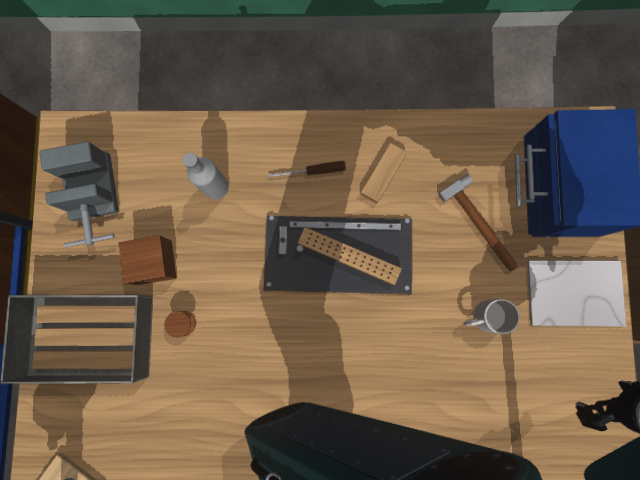

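View pics/scene0.png

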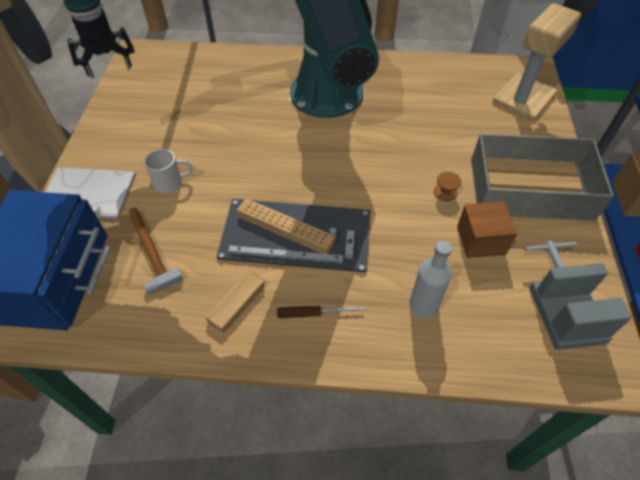

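The top and scene pictures show the blank skewed on the dark plate: its head is near (303,236) in the top view beside the post at (300,247), and its tail is near (400,275). The fence is the bright bar from (290,225) to (402,228), with the stop at (283,240). The network points agree with this. I'm moving the wrist over the jig for a closer look.

Call:
{"fn": "arm_command", "kwargs": {"commands": [[20,45,20,0,0,-0.14,-1],[40,90,40,0,0,-0.28,-1],[60,135,60,0,0,-0.42,-1],[80,180,80,0,0,-0.458,-1],[100,220,100,0,0,-0.458,-1]]}}

```text
time_s: 1.65
position: [360.7, -325.8, 327.3]
orientation: [-0.0, 1.0, -0.001, 0.0]
ft_force: [1.4, -0.5, -0.0]
opening: 0.145
```

Call:
{"fn": "arm_command", "kwargs": {"commands": [[20,45,5,0,0,0,-1],[40,90,10,0,0,0,-1],[60,135,15,0,0,0,-1],[80,180,20,0,0,0,-1],[100,220,25,0,0,0,-1]]}}

```text
time_s: 2.15
position: [461.0, -103.5, 352.9]
orientation: [-0.0, 1.0, -0.001, 0.0]
ft_force: [1.1, -1.5, -0.1]
opening: 0.003
```

```bash
cat > h.py <<'E'
from station import bot, grab_frame, get_calibration, order, models
import cv2,numpy as np
from scipy.spatial.transform import Rotation as R
def wcam():
    s=bot.sense(); c=get_calibration("wrist"); T=np.eye(4)
    q=s["orientation"]; T[:3,:3]=R.from_quat([q[1],q[2],q[3],q[0]]).as_matrix(); T[:3,3]=s["position"]
    M=np.linalg.inv(T@np.array(c["hand_eye"]))
    return np.array(c["mtx"]),np.array(c["D"]),M[:3,:3],M[:3,3]
def proj(P,cam):
    K,D,Rm,t=cam; return cv2.projectPoints(np.float64(P).reshape(-1,1,3),cv2.Rodrigues(Rm)[0],t,K,D)[0][:,0]
def unproj(uv,z,cam):
    K,D,Rm,t=cam; n=cv2.undistortPoints(np.float64(uv).reshape(-1,1,2),K,D)[:,0]
    d=np.c_[n,np.ones(len(n))]@Rm; C=-Rm.T@t
    return C+d*((z-C[2])/d[:,2])[:,None]
def st():
    s=bot.sense(); print(round(s["time_s"],2),np.round(s["position"],1),np.round(s["orientation"],3),np.round(s["ft_force"],1))
E
python3 - <<'E'
from h import *
st(); cam=wcam(); print("C",-cam[2].T@cam[3])
cv2.imwrite("pics/w1.png",grab_frame("wrist"))
for l in("fence","post","stop","blank","head","tail"):
    r=models.landmark_of("wrist",l);print(l,[(np.round(d["location"],1),round(d["confidence"],2)) for d in r[:2]])
E
```

```text
2.15 [ 461.  -103.5  352.9] [-0.     1.    -0.001  0.   ] [ 1.1 -1.5 -0.1]
C [ 530.72816585 -102.83296378  495.3703025 ]
fence [(array([627.3, -39.6,  10.8]), 0.71)]
post [(array([572.1,  52.1,   9.2]), 0.78)]
stop [(array([597.6,  89.8,  12.8]), 0.57)]
blank [(array([ 413.9, -411.3,   -4.5]), 0.74)]
head [(array([627.4,  46.1,  11.2]), 0.72), (array([586.5,  65.5,  14.6]), 0.51)]
tail [(array([ 520.8, -189.5,   12.6]), 0.71)]
```

View pics/w1.png

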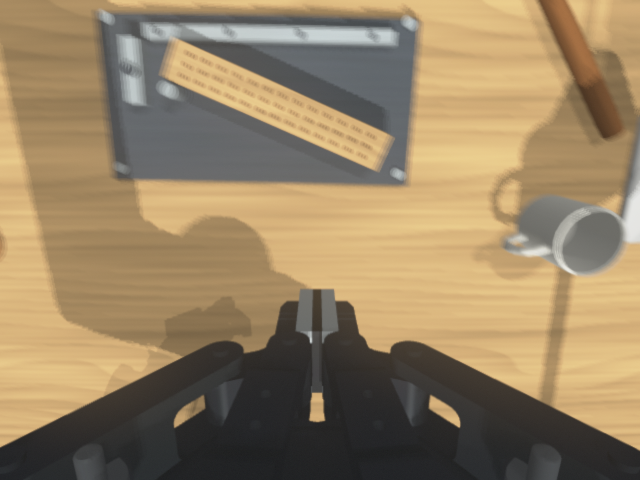

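The wrist view shows the plate with corners near (98,12), (420,18), (407,185) and (117,178). The fence face runs from (141,38) to (396,46). The blank's top has corners near (175,37), (161,76), (380,171) and (393,138).

```bash
python3 - <<'E'
from h import *
cam=wcam()
g=cv2.imread("pics/w1.png")
p=unproj([[98,12],[420,18],[407,185],[117,178]],12,cam);print("plate",p.round(1)[:,:2].tolist())
f=unproj([[141,38],[396,46]],24,cam);print("fence",f.round(1)[:,:2].tolist())
b=unproj([[175,37],[161,76],[380,171],[393,138]],42,cam);print("blank HF HP TP TF",b.round(1)[:,:2].tolist())
s=unproj([[144,36],[147,104]],34,cam);print("stop",s.round(1)[:,:2].tolist())
print("post",unproj([[166,82]],47,cam).round(1))
cv2.imwrite("pics/w1c.png",cv2.resize(g[0:200,80:440],None,fx=2.2,fy=2.2,interpolation=cv2.INTER_CUBIC))
E
```

```text
plate [[665.2, 140.6], [656.6, -223.9], [467.7, -219.9], [478.1, 144.4]]
fence [[634.9, 89.6], [625.0, -195.8]]
blank HF HP TP TF [[631.4, 45.2], [592.5, 64.4], [488.0, -180.3], [525.2, -193.7]]
stop [[634.6, 81.9], [564.0, 86.7]]
post [[585.6  57.7  47. ]]
```

View pics/w1c.png

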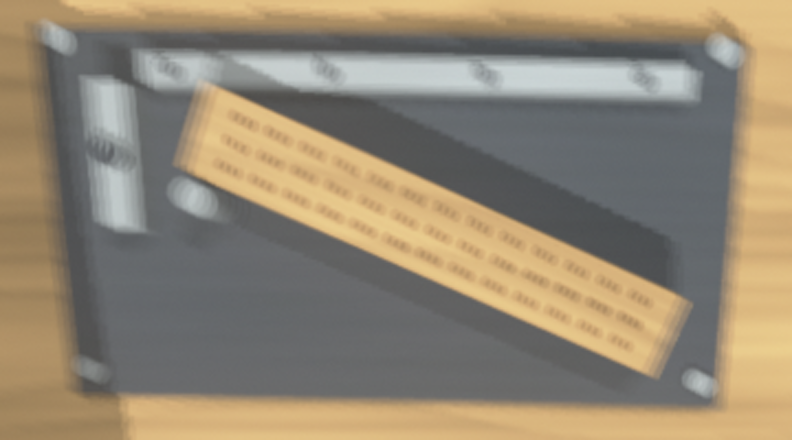

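Jig yaw is about -0.028 rad and the fence face passes through (630,-40). The post is at about (577,57), and the blank's post-side edge runs from (592,64) to (488,-180). Now I'll descend on the robot side of the tail.

Call:
{"fn": "arm_command", "kwargs": {"commands": [[-3,-9,-45,0,0,-0.028,-1],[-6,-18,-90,0,0,-0.028,-1],[-9,-27,-135,0,0,-0.028,-1],[-12,-36,-180,0,0,-0.028,-1],[-15,-44,-225,0,0,-0.028,-1]]}}

```text
time_s: 3.0
position: [444.4, -152.8, 125.7]
orientation: [0.0, 1.0, -0.017, 0.0]
ft_force: [-0.1, -0.7, -0.5]
opening: 0.002
```

Call:
{"fn": "arm_command", "kwargs": {"commands": [[0,0,-30,0,0,0,-1],[0,0,-60,0,0,0,-1],[0,0,-85,0,0,0,-1],[0,0,-102,0,0,0,-1],[0,0,-107,0,0,0,-1]]}}

```text
time_s: 3.5
position: [442.6, -153.6, 17.0]
orientation: [-0.0, 1.0, -0.018, -0.002]
ft_force: [0.8, -0.1, 0.2]
opening: 0.005
```

Call:
{"fn": "arm_command", "kwargs": {"commands": [[6,2,4,0,0,0,-1],[14,4,4,0,0,0,-1],[22,5,4,0,0,0,-1],[28,5,4,0,0,0,-1],[33,5,4,0,0,0,-1]]}}

```text
time_s: 4.0
position: [477.1, -148.8, 21.7]
orientation: [0.0, 1.0, -0.018, -0.001]
ft_force: [0.4, 0.1, 0.8]
opening: 0.004
```

```bash
python3 - <<'E'
from h import *
st(); cv2.imwrite("pics/w2.png",grab_frame("wrist"))
E
```

```text
4.0 [ 477.1 -148.8   21.7] [ 0.     1.    -0.018 -0.001] [0.4 0.1 0.8]
```

View pics/w2.png

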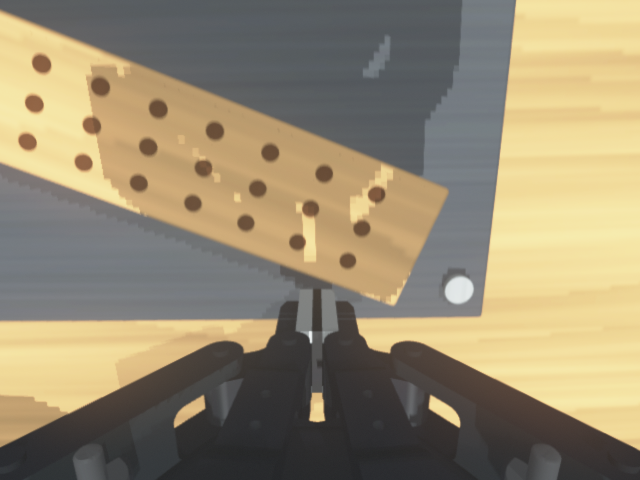

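The picture shows the fingers just short of the robot-side face, at about (320,285), and roughly 22 mm from the tail corner at (393,303). I'm starting the swing.

Call:
{"fn": "arm_command", "kwargs": {"commands": [[5,-1,0,0,0,0,-1],[10,-3,0,0,0,0,-1],[15,-5,0,0,0,0,-1],[20,-7,0,0,0,0,-1],[25,-9,0,0,0,0,-1]]}}

```text
time_s: 4.55
position: [503.0, -158.2, 21.5]
orientation: [0.0, 1.0, -0.018, -0.0]
ft_force: [-1.4, 0.7, 0.0]
opening: -0.004
```

Call:
{"fn": "arm_command", "kwargs": {"commands": [[5,-2,0,0,0,0,-1],[10,-4,0,0,0,0,-1],[15,-6,0,0,0,0,-1],[20,-8,0,0,0,0,-1],[25,-9,0,0,0,0,-1]]}}

```text
time_s: 5.05
position: [528.5, -167.5, 21.5]
orientation: [0.0, 1.0, -0.018, -0.0]
ft_force: [-1.0, -0.1, -0.1]
opening: 0.001
```

```bash
python3 - <<'E'
from h import *
st(); cv2.imwrite("pics/w3.png",grab_frame("wrist"))
for c in("top","scene"):
    grab_frame(c)
    for l in("head","tail"):
        r=models.landmark_of(c,l);print(c,l,[(np.round(d["location"],1),round(d["confidence"],2)) for d in r[:2]])
E
```

```text
5.05 [ 528.5 -167.5   21.5] [ 0.     1.    -0.018 -0.   ] [-1.  -0.1 -0.1]
top head [(array([629.5,  51. ,  18.3]), 0.63)]
top tail []
scene head [(array([623.8,  53.1,  10.8]), 0.64)]
scene tail [(array([ 583.2, -205.2,   15.4]), 0.8)]
```

View pics/w3.png

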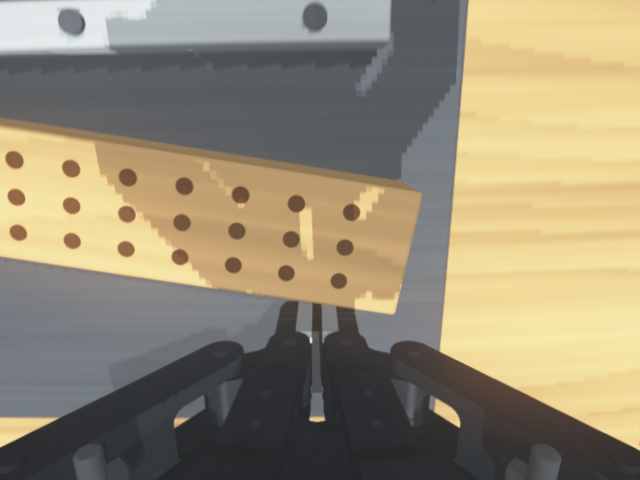

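The swing is going as planned. The contact at about (318,302) is roughly 25 mm from the tail corner at (393,312), and the fence is at the top, at row 50. Continuing.

Call:
{"fn": "arm_command", "kwargs": {"commands": [[5,-1,0,0,0,0,-1],[10,-2,0,0,0,0,-1],[15,-3,0,0,0,0,-1],[20,-4,0,0,0,0,-1],[24,-4,0,0,0,0,-1]]}}

```text
time_s: 5.9
position: [552.5, -171.3, 21.5]
orientation: [0.0, 1.0, -0.018, -0.0]
ft_force: [-0.3, -1.4, -0.2]
opening: 0.002
```

Call:
{"fn": "arm_command", "kwargs": {"commands": [[2,0,0,0,0,0,-1],[4,0,0,0,0,0,-1],[6,0,0,0,0,0,-1],[8,0,0,0,0,0,-1],[10,0,0,0,0,0,-1]]}}

```text
time_s: 6.4
position: [562.6, -171.3, 21.5]
orientation: [0.0, 1.0, -0.018, -0.0]
ft_force: [-0.5, -0.4, 0.3]
opening: -0.006
```

```bash
python3 - <<'E'
from h import *
st(); cv2.imwrite("pics/w4.png",grab_frame("wrist"))
E
```

```text
6.4 [ 562.6 -171.3   21.5] [ 0.     1.    -0.018 -0.   ] [-0.5 -0.4  0.3]
```

View pics/w4.png

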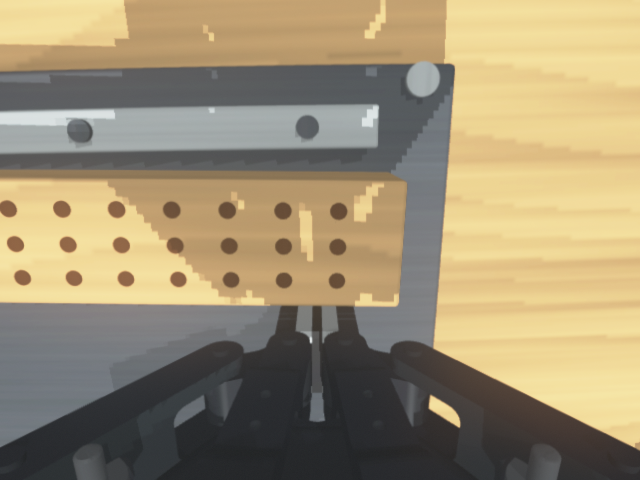

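The blank is now almost parallel to the fence. The gap between the fence face (row 152) and the blank's side (row 172) is several mm, so I'm creeping in.

Call:
{"fn": "arm_command", "kwargs": {"commands": [[1,0,0,0,0,0,-1],[2,0,0,0,0,0,-1],[3,0,0,0,0,0,-1],[4,0,0,0,0,0,-1],[5,0,0,0,0,0,-1]]}}

```text
time_s: 6.95
position: [568.1, -171.4, 21.5]
orientation: [0.0, 1.0, -0.018, -0.0]
ft_force: [0.4, 0.5, 0.0]
opening: -0.005
```

Call:
{"fn": "arm_command", "kwargs": {"commands": [[0.5,0,0,0,0,0,-1],[1,0,0,0,0,0,-1],[1.5,0,0,0,0,0,-1],[2,0,0,0,0,0,-1],[2,0,0,0,0,0,-1]]}}

```text
time_s: 7.45
position: [570.2, -171.4, 21.6]
orientation: [0.0, 1.0, -0.018, -0.0]
ft_force: [-0.0, 0.2, -0.3]
opening: 0.005
```

Call:
{"fn": "arm_command", "kwargs": {"commands": [[0.5,0,0,0,0,0,-1],[1,0,0,0,0,0,-1],[1.5,0,0,0,0,0,-1],[2,0,0,0,0,0,-1],[2,0,0,0,0,0,-1]]}}

```text
time_s: 7.95
position: [570.9, -171.2, 21.3]
orientation: [-0.0, 1.0, -0.018, -0.001]
ft_force: [-5.1, -0.6, 2.4]
opening: -0.003
```

```bash
python3 - <<'E'
from h import *
st(); cv2.imwrite("pics/w5.png",grab_frame("wrist"))
E
```

```text
7.95 [ 570.9 -171.2   21.3] [-0.     1.    -0.018 -0.001] [-5.1 -0.6  2.4]
```

View pics/w5.png

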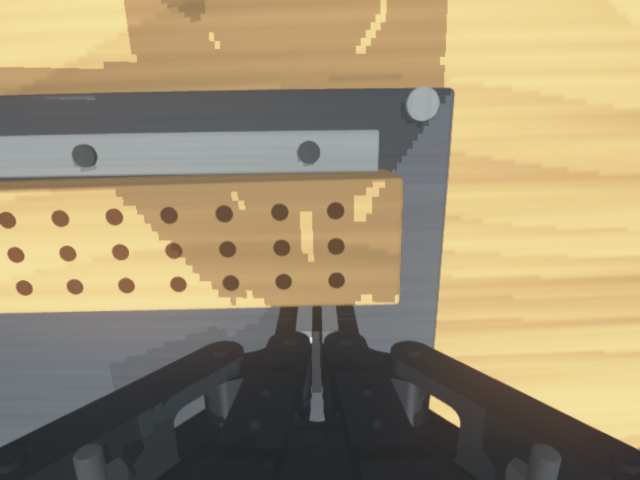

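The tail side now touches the fence with a 5 N reaction; the fence line at row 178 meets the blank's edge. The head end still lies a hair off, as the post gives it 4 mm clearance. I'll back off and press at mid-length to make it flush.

Call:
{"fn": "arm_command", "kwargs": {"commands": [[-7,0,0,0,0,0,-1],[-7,30,0,0,0,0,-1],[-7,70,0,0,0,0,-1],[-6,105,0,0,0,0,-1],[-5,112,0,0,0,0,-1]]}}

```text
time_s: 8.5
position: [565.4, -55.9, 21.4]
orientation: [-0.001, 1.0, -0.017, -0.001]
ft_force: [0.0, 0.2, -0.5]
opening: 0.0
```

Call:
{"fn": "arm_command", "kwargs": {"commands": [[1,0,0,0,0,0,-1],[2,0,0,0,0,0,-1],[3,0,0,0,0,0,-1],[4,0,0,0,0,0,-1],[5,0,0,0,0,0,-1]]}}

```text
time_s: 9.0
position: [570.6, -56.8, 21.4]
orientation: [-0.001, 1.0, -0.018, -0.001]
ft_force: [0.5, -0.3, -0.9]
opening: -0.002
```

Call:
{"fn": "arm_command", "kwargs": {"commands": [[0.5,0,0,0,0,0,-1],[1,0,0,0,0,0,-1],[1.5,0,0,0,0,0,-1],[2,0,0,0,0,0,-1],[2,0,0,0,0,0,-1]]}}

```text
time_s: 9.5
position: [572.4, -56.8, 21.3]
orientation: [-0.001, 1.0, -0.018, -0.001]
ft_force: [-2.1, -0.8, 0.0]
opening: 0.001
```

Call:
{"fn": "arm_command", "kwargs": {"commands": [[0.5,0,0,0,0,0,-1],[1,0,0,0,0,0,-1],[1.5,0,0,0,0,0,-1],[2,0,0,0,0,0,-1],[2,0,0,0,0,0,-1]]}}

```text
time_s: 10.0
position: [574.0, -56.6, 21.2]
orientation: [-0.001, 1.0, -0.018, -0.002]
ft_force: [-1.6, 0.7, 1.2]
opening: -0.0
```

Call:
{"fn": "arm_command", "kwargs": {"commands": [[0.5,0,0,0,0,0,-1],[1,0,0,0,0,0,-1],[1.5,0,0,0,0,0,-1],[1.5,0,0,0,0,0,-1],[1.5,0,0,0,0,0,-1]]}}

```text
time_s: 10.5
position: [574.0, -56.4, 21.0]
orientation: [-0.001, 1.0, -0.018, -0.003]
ft_force: [-6.0, -0.6, 3.5]
opening: -0.002
```

Call:
{"fn": "arm_command", "kwargs": {"commands": [[2,0,0,0,0,0,-1],[2.5,0,0,0,0,0,-1],[2.5,0,0,0,0,0,-1],[2.5,0,0,0,0,0,-1],[2.5,0,0,0,0,0,-1]]}}

```text
time_s: 11.0
position: [573.9, -56.2, 20.5]
orientation: [-0.001, 1.0, -0.017, -0.006]
ft_force: [-7.2, -0.7, 3.7]
opening: 0.0
```

Call:
{"fn": "arm_command", "kwargs": {"commands": [[2.7,0,0,0,0,0,-1],[2.7,0,0,0,0,0,-1],[2.7,0,0,0,0,0,-1],[2.7,0,0,0,0,0,-1],[2.7,0,0,0,0,0,-1]]}}

```text
time_s: 11.5
position: [573.9, -55.9, 20.1]
orientation: [-0.001, 1.0, -0.017, -0.008]
ft_force: [-7.7, -0.7, 5.0]
opening: -0.002
```

```bash
python3 - <<'E'
from h import *
st(); cv2.imwrite("pics/w6.png",grab_frame("wrist"))
for c in("top","scene","wrist"):
    grab_frame(c)
    for l in("head","tail","stop"):
        r=models.landmark_of(c,l);print(c,l,[(np.round(d["location"],1),round(d["confidence"],2)) for d in r[:1]])
st()
E
```

```text
11.5 [573.9 -55.9  20.1] [-0.001  1.    -0.017 -0.008] [-7.7 -0.7  5. ]
top head [(array([630.2,  54. ,  14.8]), 0.57)]
top tail [(array([ 627.6, -201. ,   10.7]), 0.58)]
top stop [(array([597.3,  87. ,  10.8]), 0.56)]
scene head [(array([630.2,  59. ,  11.8]), 0.94)]
scene tail [(array([ 625.7, -203. ,   11.9]), 0.82)]
scene stop [(array([601. ,  87.3,  15. ]), 0.7)]
wrist head [(array([631.6,  63.5,  10.3]), 0.6)]
wrist tail []
wrist stop []
12.15 [573.9 -55.9  20.1] [-0.001  1.    -0.017 -0.008] [-7.9 -0.3  4.1]
```

View pics/w6.png

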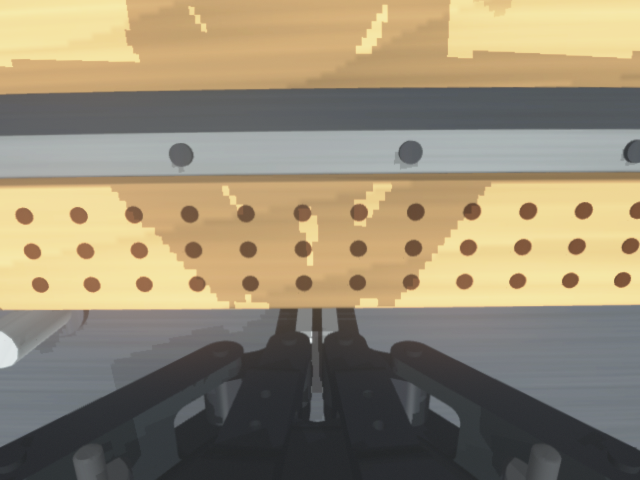

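The blank's side is flush along the whole visible fence: the seam is straight and parallel from (0,178) to (640,172). Reaction is about 8 N, so I'm raising it to about 10 N and holding it, while correcting the slight tool tilt.

Call:
{"fn": "arm_command", "kwargs": {"commands": [[2.8,0,0.5,0,-0.004,0,-1],[3,0,0.8,0,-0.008,0,-1],[3,0,0.8,0,-0.008,0,-1],[3,0,0.8,0,-0.008,0,-1],[3,0,0.8,0,-0.008,0,-1]]}}

```text
time_s: 12.65
position: [573.9, -55.9, 20.2]
orientation: [-0.001, 1.0, -0.017, -0.007]
ft_force: [-7.8, -2.1, 1.5]
opening: -0.002
```

Call:
{"fn": "arm_command", "kwargs": {"commands": [[3,0,0.5,0,-0.008,0,-1],[3.2,0,0.5,0,-0.008,0,-1],[3.2,0,0.5,0,-0.008,0,-1],[3.2,0,0.5,0,-0.008,0,-1],[3.2,0,0.5,0,-0.008,0,-1]]}}

```text
time_s: 13.15
position: [573.9, -55.8, 20.0]
orientation: [-0.002, 1.0, -0.017, -0.006]
ft_force: [-8.8, -1.2, 2.6]
opening: 0.002
```

Call:
{"fn": "arm_command", "kwargs": {"commands": [[3.8,0,0.8,0,-0.01,0,-1],[4,0,0.8,0,-0.01,0,-1],[4,0,0.8,0,-0.01,0,-1],[4,0,0.8,0,-0.01,0,-1],[4,0,0.8,0,-0.01,0,-1]]}}

```text
time_s: 13.65
position: [574.0, -55.8, 20.0]
orientation: [-0.002, 1.0, -0.017, -0.004]
ft_force: [-9.8, -2.3, 3.1]
opening: -0.005
```

Call:
{"fn": "arm_command", "kwargs": {"commands": [[4,0,0.8,0,-0.01,0,-1],[4,0,0.8,0,-0.01,0,-1],[4,0,0.8,0,-0.01,0,-1],[4,0,0.8,0,-0.01,0,-1],[4,0,0.8,0,-0.01,0,-1]]}}

```text
time_s: 14.15
position: [574.1, -55.8, 20.0]
orientation: [-0.002, 1.0, -0.016, -0.003]
ft_force: [-9.0, -2.7, 3.7]
opening: 0.003
```

Pressed at about 10 N for over a second. Now I'll go round to the tail end face.

Call:
{"fn": "arm_command", "kwargs": {"commands": [[-25,0,1,0,-0.006,0,-1],[-25,-45,1,0,-0.006,0,-1],[-25,-90,1,0,-0.006,0,-1],[-25,-135,1,0,-0.006,0,-1],[-25,-175,1,0,-0.006,0,-1]]}}

```text
time_s: 14.65
position: [550.4, -233.7, 21.4]
orientation: [-0.001, 1.0, -0.017, 0.002]
ft_force: [1.3, 1.7, 0.1]
opening: 0.001
```

Call:
{"fn": "arm_command", "kwargs": {"commands": [[2,-7,0,0,0,0,-1],[16,-8,0,0,0,0,-1],[32,-8,0,0,0,0,-1],[48,-8,0,0,0,0,-1],[56,-8,0,0,0,0,-1]]}}

```text
time_s: 15.15
position: [608.8, -241.7, 21.7]
orientation: [-0.001, 1.0, -0.016, 0.003]
ft_force: [0.2, 0.8, -0.3]
opening: -0.002
```

```bash
python3 - <<'E'
from h import *
st(); cv2.imwrite("pics/w7.png",grab_frame("wrist"))
E
```

```text
15.15 [ 608.8 -241.7   21.7] [-0.001  1.    -0.016  0.003] [ 0.2  0.8 -0.3]
```

View pics/w7.png

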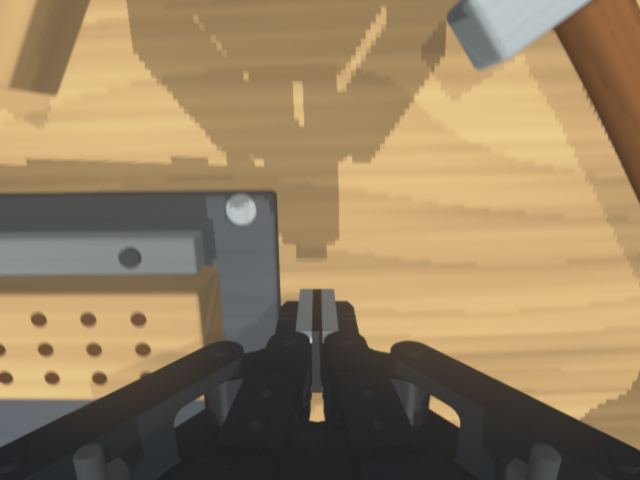

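The fingers are off the plate's tail edge and clear of the tail face at about (212,330). Now I'll line up with the middle of the end face (x≈604) and push along the fence.

Call:
{"fn": "arm_command", "kwargs": {"commands": [[-5,2,0,0,-0.004,0,-1],[-5,8,0,0,-0.005,0,-1],[-5,15,0,0,-0.005,0,-1],[-5,20,0,0,-0.005,0,-1],[-5,26,0,0,-0.005,0,-1]]}}

```text
time_s: 15.7
position: [604.2, -215.1, 21.8]
orientation: [-0.001, 1.0, -0.016, 0.006]
ft_force: [0.4, 0.2, -0.4]
opening: 0.002
```

Call:
{"fn": "arm_command", "kwargs": {"commands": [[0,3,0,0,0,0,-1],[0,6,0,0,0,0,-1],[0.2,9,0,0,0,0,-1],[0.3,12,0,0,0,0,-1],[0.4,15,0,0,0,0,-1]]}}

```text
time_s: 16.2
position: [604.6, -200.1, 21.9]
orientation: [-0.001, 1.0, -0.016, 0.006]
ft_force: [-0.1, -2.2, 0.3]
opening: 0.004
```

Call:
{"fn": "arm_command", "kwargs": {"commands": [[0.1,3,0,0,0,0,-1],[0.2,6,0,0,0,0,-1],[0.3,8,0,0,0,0,-1],[0.4,10,0,0,0,0,-1],[0.5,12,0,0,0,0,-1]]}}

```text
time_s: 16.7
position: [605.0, -188.0, 21.8]
orientation: [-0.001, 1.0, -0.016, 0.006]
ft_force: [-1.7, -1.4, 0.3]
opening: -0.002
```

```bash
python3 - <<'E'
from h import *
st()
for c in("top","scene"):
    grab_frame(c)
    for l in("head","tail"):
        r=models.landmark_of(c,l);print(c,l,[(np.round(d["location"],1),round(d["confidence"],2)) for d in r[:1]])
E
```

```text
16.7 [ 605.  -188.    21.8] [-0.001  1.    -0.016  0.006] [-1.7 -1.4  0.3]
top head [(array([630.5,  80.1,  16.3]), 0.57)]
top tail []
scene head [(array([628.3,  87.6,  11.9]), 0.57)]
scene tail [(array([ 626.7, -178. ,   14.8]), 0.97)]
```

Call:
{"fn": "arm_command", "kwargs": {"commands": [[0,1,0,0,0.003,0,-1],[0,2,0,0,0.006,0,-1],[0,3,0,0,0.008,0,-1],[0.1,4,0,0,0.01,0,-1],[0.1,5,0,0,0.01,0,-1]]}}

```text
time_s: 17.5
position: [605.3, -183.4, 21.8]
orientation: [-0.0, 1.0, -0.016, 0.001]
ft_force: [-1.2, -7.1, -1.2]
opening: -0.004
```

Call:
{"fn": "arm_command", "kwargs": {"commands": [[0,0.5,0,0,0,0,-1],[0,1,0,0,0,0,-1],[0,1.5,0,0,0,0,-1],[0,2,0,0,0,0,-1],[0,2,0,0,0,0,-1]]}}

```text
time_s: 18.0
position: [605.3, -183.4, 21.9]
orientation: [0.001, 1.0, -0.016, 0.001]
ft_force: [-2.2, -10.5, -1.0]
opening: -0.003
```

The blank is home against the stop at 10.5 N. Holding.

Call:
{"fn": "arm_command", "kwargs": {"commands": [[0,2,0,0,0,0,-1],[0,2,0,0,0,0,-1],[0,2,0,0,0,0,-1],[0,2,0,0,0,0,-1],[0,2,0,0,0,0,-1]]}}

```text
time_s: 18.5
position: [605.4, -183.5, 21.9]
orientation: [0.003, 1.0, -0.015, 0.001]
ft_force: [-2.5, -9.1, -2.0]
opening: -0.007
```

Call:
{"fn": "arm_command", "kwargs": {"commands": [[0,2,0,0,0,0,-1],[0,2,0,0,0,0,-1],[0,2,0,0,0,0,-1],[0,2,0,0,0,0,-1],[0,2,0,0,0,0,-1]]}}

```text
time_s: 19.0
position: [605.4, -183.5, 22.0]
orientation: [0.004, 1.0, -0.015, 0.001]
ft_force: [-1.7, -10.1, -1.3]
opening: -0.004
```

Call:
{"fn": "arm_command", "kwargs": {"commands": [[0,-10,0,0,0,0,-1],[0,-30,0,0,0,0,-1],[0,-45,30,0,0,0,-1],[0,-45,75,0,0,0,-1],[0,-45,120,0,0,0,-1]]}}

```text
time_s: 19.5
position: [604.9, -229.9, 142.7]
orientation: [0.003, 1.0, -0.016, 0.001]
ft_force: [0.6, -0.8, -0.2]
opening: 0.001
```

Call:
{"fn": "arm_command", "kwargs": {"commands": [[-30,20,30,0,0,0,-1],[-60,50,60,0,0,0,-1],[-90,90,90,0,0,0,-1],[-110,130,120,0,0,0,-1],[-120,160,130,0,0,0,-1]]}}

```text
time_s: 20.0
position: [484.6, -69.8, 275.0]
orientation: [0.004, 1.0, -0.017, 0.002]
ft_force: [1.1, 1.1, -0.3]
opening: -0.002
```

```bash
python3 - <<'E'
from h import *
st(); g=grab_frame("wrist"); cv2.imwrite("pics/w8.png",g)
for c in("top","scene"):
    grab_frame(c)
    for l in("head","tail"):
        r=models.landmark_of(c,l);print(c,l,[(np.round(d["location"],1),round(d["confidence"],2)) for d in r[:1]])
E
```

```text
20.0 [484.6 -69.8 275. ] [ 0.004  1.    -0.017  0.002] [ 1.1  1.1 -0.3]
top head [(array([631.2,  85.3,  16.4]), 0.72)]
top tail [(array([ 625.7, -168.9,   13.2]), 0.76)]
scene head [(array([631.8,  90. ,  11.2]), 0.88)]
scene tail [(array([ 628.7, -174.6,   14.5]), 0.9)]
```

View pics/w8.png

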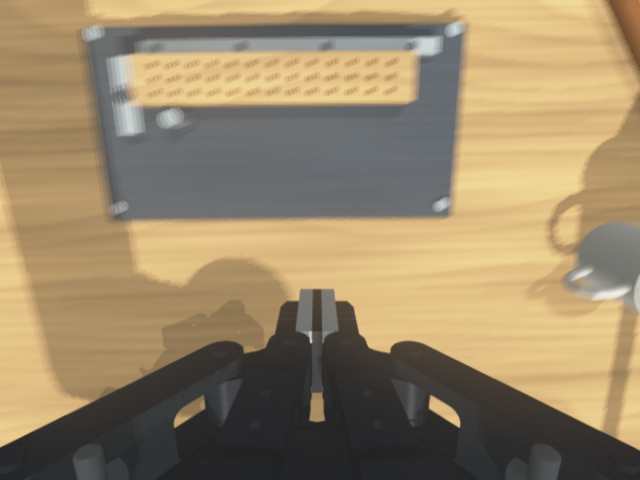

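The blank lies along the fence with its head against the stop; the contact line is at (133,55)-(133,105). One close, still look at the two seams.

Call:
{"fn": "arm_command", "kwargs": {"commands": [[20,10,-35,0,0,0,-1],[40,20,-70,0,0,0,-1],[65,30,-105,0,0,0,-1],[90,35,-140,0,0,0,-1],[98,38,-150,0,0,0,-1]]}}

```text
time_s: 20.85
position: [583.3, -33.5, 117.2]
orientation: [0.003, 1.0, -0.017, -0.002]
ft_force: [-1.5, -0.0, 0.2]
opening: 0.001
```

Call:
{"fn": "arm_command", "kwargs": {"commands": [[0,0,0,0,0,0,-1],[0,0,0,0,0,0,-1],[0,0,0,0,0,0,-1],[0,0,0,0,0,0,-1],[0,0,0,0,0,0,-1]]}}

```text
time_s: 21.35
position: [583.5, -33.8, 118.6]
orientation: [0.003, 1.0, -0.017, -0.001]
ft_force: [-0.1, -0.7, -0.1]
opening: -0.001
```

```bash
python3 - <<'E'
from h import *
st(); g=grab_frame("wrist"); cam=wcam()
fy=lambda y,x=0:[630+x+0.028*(y+40),y]
P=[fy(88)+[24],fy(-172)+[24]]; uv=proj(P,cam).astype(int);print(uv)
rs=[]
for u,v in uv:
    x0=int(np.clip(u-100,0,440));y0=int(np.clip(v-60,0,340))
    print(x0,y0); rs.append(cv2.resize(g[y0:y0+140,x0:x0+200],None,fx=2,fy=2,interpolation=cv2.INTER_CUBIC))
cv2.imwrite("pics/w9.png",np.vstack(rs) if 0 else np.hstack(rs))
E
```

```text
21.35 [583.5 -33.8 118.6] [ 0.003  1.    -0.017 -0.001] [-0.1 -0.7 -0.1]
[[115 174]
 [538 171]]
15 114
438 111
```

View pics/w9.png

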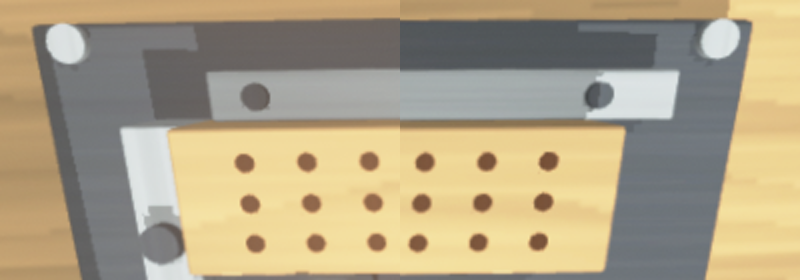

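```bash
python3 -c "
from station import order,bot
print(order.sign_off(), bot.sense()['time_s'])"
```

```text
the job is handed in; nothing more can be done
the job is handed in; nothing more can be done
```

The blank is flush along the fence with its head end against the end stop. I handed the job in at about 21.4 s on the robot's clock, with the gripper raised clear.

- **Swing and side press:** I pushed the blank about 22–25 mm from its tail so that it turned about the post until the tail met the fence. I then pressed near mid-length to bring the whole side flush. The press read 8–10 N for over 2 s, with the last half second or more at 9–10 N.
- **End press:** I pushed the tail end about 25 mm along the fence until the blank stopped moving. It then held 9–10.5 N for over a second.
- **Forces:** No reading taken at the end of a move went above about 11 N. Forces within a move were not reported.

**Last checks:** The final close picture shows the head face on the stop with no visible gap, and the fence seam closed at both ends. The seam looked slightly wider at the tail, by up to about 0.5 mm, which is at the limit of what the picture can show. I did not re-press or touch-check it.

The network's points for the fence-side head and tail corners lie within 2–3 mm of the fence line. The two cameras disagree by about 5 mm on position along the fence, so they don't confirm the stop contact finely. I never touched or came near the other things on the bench, but I did not measure them again at the end.

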